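Look into the washing-tablet box with its pedal

ROBOT

A 7-joint arm with a two-finger parallel gripper is mounted at the origin on the work surface. World frame = base frame: x ahead of the robot, y to its left, z up, the work surface at z = 0. Lengths are in m, angles in rad, forces in N, time in s.
With the tool pointing down it reaches from about 0.425 to 1.025 m from the base axis. Payload 9.4 kg.
Tool frame: the origin (TCP) lies at the very end of the fingers, on their centre line; the grasp point (between the pads) lies 19 mm behind it; z points along the fingers, y is the line along which they close (so a half turn about z gives the same grasp; the last joint's range is limited). The gripper opens to 85 mm and grips with 20 to 120 N. Pads are 22 mm wide; open, the fingers measure 114 mm over their backs; the gripper's body (76 mm by 85 mm) begins 54 mm behind the grasp point. The pads swing forward as they close: fully open they stand 13 mm farther back than shut.
Start: joints at [-1.356, 0.599, -0.003, 1.599, 0.002, 0.943, -0.08], TCP at [0.209, 0.694, 0.231] pointing down, gripper open.
Joint ranges: [-2.57, 2.57], [-0.35, 1.97], [-1.29, 1.29], [0.11, 2.56], [-1.05, 4.19], [0.11, 1.86], [-2.63, 2.63]. Speed limits (rad/s): [2.22, 2.22, 3.01, 3.01, 3.14, 3.14, 3.14].

INTERFACE

Orientations are given as a unit quaternion [x, y, z, w].
In Python, from plant import ctrl gives the robot as it stands.
- The arm moves only by the tool step_arm, never from a script. Its argument "series" is a list of rows, each an object of numbers: "dx", "dy", "dz": the shift along the tool's x, y, z in cm; "ax", "ay", "az": the turn, a rotation vector about the tool's x, y, z in rad; "gripper": the opening, from 0 (shut) to 1 (fully open). A call has 1 to 8 rows; each row is the pose to reach, as a shift and turn from the pose commanded when the call began, along the tool's axes at that moment; what a row does not reach only later rows make up. A row lasts 1/10 s, in which the tool goes at most 50 mm and 8.59 degrees, less where a joint would pass 70% of its speed; a pose out of reach is approached as far as the arm can. A call with a gripper value outside its range is refused whole. The fingers move at their own pace and stop on an object; "force" is the grip in N (left out, the last holds). Time passes only in rows, so rows that repeat a pose let the fingers close. It gives the time, the measured TCP pose, the force, the opening and the grip force at its end, in the units of the state.
- ctrl.sense(): the state, without advancing time (a new reading comes with each control period).
- ctrl.grab_frame(name): name is "scene" or "top" or "wrist"; returns the picture (384x512x3 uint8, blue, green, red); there is no depth.
- ctrl.camera_model(name): a dict with "mtx" (3x3 intrinsics, pixels), "camera_from_world" (4x4, takes a point from world to camera coordinates). Camera axes: x right, y down, z forward; pixel columns grow to the right and rows downward; lengths in m; the calibration is good to about 2 mm. A picture is of the moment at which its call begins: read the wrist's pose just before it. camera_model takes no time and is no camera call; for the wrist camera it gives the pose at the moment of the call.
- ctrl.job_done(): hands the job in; it is judged then, once.
The state is a dict: "time_s": time; "joint_positions": joint angles; "joint_velocities": joint speeds; "tau": joint torques, N m; "tcp_pos": TCP position; "tcp_rot": TCP orientation; "wrist_force": force on the tool from outside, world axes, zero at the start; "torque": the same for the moment, N m; "opening": finger opening in m; "gripper_force": force on a finger pad.
Only numpy, scipy, OpenCV 4.12 (cv2) and the standard library are available. Lean on these libraries where they do the work, as an engineer would, in place of code of your own. Each camera call takes 0.05 s, during which the arm holds its last target. There are 200 camera calls.

TASK

Before the next wash I want to see how many tablets are left: press down the pedal of the low square tablet box until its lid stands wide open, and keep it open for at least a full second. Then ease the pedal slowly back up so that the lid closes without slamming, and take the hand away. Leave the tall round waste bin shut and the bottle where it stands.

Things in the scene. Friction and masses are not known exactly. Their poses are not given: they have to be found in the camera images.
- box_pedal: Steel pedal of the white low square tablet box. Pad 50 (x) by 60 (y) by 8 mm; origin: middle of its top, 72 mm above the worktop at rest, 85 mm ahead of the box's front wall; +x level to the box, z up. Turns about an axis along y, 160 mm behind and 26 mm below the origin. Pressed from above it sinks 44 mm (0.28 rad) to a hard stop, at 2 to 6 N; springs back. At rest its free edge tilts 8 deg up.
- box_lid (a joint): Flat lid of the tablet box (fixed, 150 mm deep, 180 wide, 121 high with lid), left or right of the bottle. Hinged on the rim away from the pedal and linked to it: 0 rad shut, 1.25 rad wide open, pedal on its stop; opens in proportion, about 0.028 rad per mm the pad sinks. Its front edge rises to 260 mm, away from the pedal. Let go when open it slams at over 5 rad/s.
- bin_lid (a joint): Lid of the bystander, a white round waste bin, 146 mm across, 201 mm high with lid, fixed to the worktop on the other side of the bottle. 0 rad = shut, grows as it opens. It has the same kind of pedal, facing the robot (pad 85 mm ahead of its wall, 72 mm high), not to be pressed.
- bottle: Loose white bottle of washing-up liquid, 60 mm across, 170 mm high, about 0.4 kg, standing between the two bins; the origin is the middle of its underside, z up.
Things that resemble listed ones, but are neither listed nor needed, are in the scene too. Of the things shaped like the bottle, the white one is meant.

How it is judged:
On the way, in this order (a step that is already met when the one before it is completed fails the run):
1. the fingers press the tablet box's pedal and its lid stands open (over 0.95 rad) for 0.9 s (value of joint box_lid above 0.95 rad and contact force between the fingers and box_pedal above 0.3 N), for 0.9 s.
2. the lid is shut again (under 0.06 rad) (value of joint box_lid below 0.06 rad), for 0.2 s.
At the end, for the whole second after the job is handed in: The tablet box's lid is shut (under 0.06 rad) with its pedal up, the round bin's lid is shut (under 0.06 rad), and the bottle stands upright within 20 mm of where it was (value of joint each of box_lid, bin_lid below 0.06 rad and distance of bottle from where it was at the start of the episode below 0.02 m and angle between bottle's own z axis and vertical below 0.15 rad); the robot touches nothing.
It fails at once if the tablet box's lid slams: it closes faster than 3.5 rad/s (velocity of joint box_lid below -3.5 rad/s).
It fails at once if the round waste bin is opened (lid over 0.15 rad) (value of joint bin_lid above 0.15 rad).
It fails at once if the bottle is shifted by more than 30 mm or tipped (distance of bottle from where it was at the start of the episode above 0.03 m or angle between bottle's own z axis and vertical above 0.3 rad).
It also fails if it takes over 40 s, if anything falls off the work surface, if the arm or the gripper's body presses on something with over 40 N, if the wrist force passes 120 N, or if a joint passes its speed limit or range.

## Working session

There is one attempt and no reset: what is moved stays moved. The work goes in short steps, Python scripts to look and compute and a tool call to move; the robot and the scene stay as the last step left them, time stands still between calls to the robot, and variables do not carry over. Pictures are saved under pics/ and viewed, at most 10 in all, crops included, and the job is handed in when it is done.

Besides the shell and the picture viewer there is one more tool, called as a command line: name --argument value ..., lists and objects as JSON in quotes. step_arm: Moves the arm, as the interface text tells. Its arguments: {"type":"object","properties":{"series":{"type":"array"},"force":{"type":"number"}},"required":["series"]}

```bash
mkdir -p pics; python3 - <<'E'
from plant import ctrl
import cv2,numpy as np
s=ctrl.sense();print(s['tcp_pos'],s['tcp_rot'],s['opening'],s['time_s'])
for n in("scene","top"):
    f=ctrl.grab_frame(n);cv2.imwrite(f"pics/{n}0.png",f)
    m=ctrl.camera_model(n);np.savez(n+"0.npz",f=f,K=m["mtx"],T=m["camera_from_world"])
    T=np.array(m["camera_from_world"]);print(n,-T[:3,:3].T@T[:3,3],T[2,:3])
E
```

```text
[0.2084502  0.69387417 0.23039286] [ 1.45347567e-01  9.89380331e-01 -8.02562799e-04 -4.54905134e-05] 0.08502446037047805 0.0
scene [1.26276033 0.10412354 0.91857738] [-0.60563524 -0.11767966 -0.78699267]
top [ 0.51408821 -0.04419456  1.21957178] [ 0.10966508  0.01589469 -0.9938415 ]
```

View pics/scene0.png

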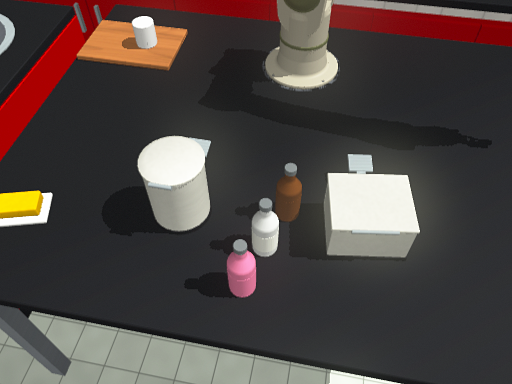

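View pics/top0.png

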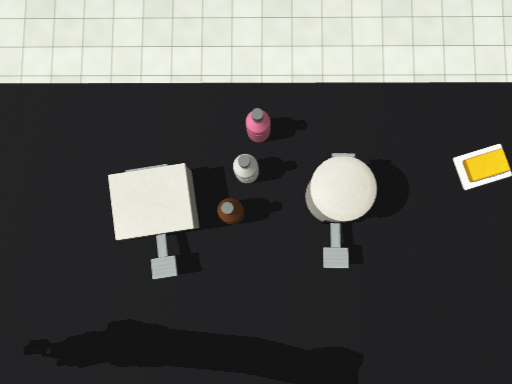

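The scene view shows the box pedal at about (360,163) and the bin pedal at about (202,148). In the top view the box pedal pad is at (164,267), the bin's at (336,258), and the white bottle is at (246,168). Next I'll triangulate the pads.

```bash
cat > h.py <<'E'
import cv2,numpy as np
def load(n):
    d=np.load(n+".npz");return d["f"],d["K"],d["T"]
def ray(K,T,p):
    d=T[:3,:3].T@np.linalg.solve(K,[p[0],p[1],1]);return -T[:3,:3].T@T[:3,3],d
def plane(K,T,p,z):
    o,d=ray(K,T,p);return o+d*(z-o[2])/d[2]
def tri(v):
    A=[];b=[]
    for K,T,p in v:
        o,d=ray(K,T,p);d=d/np.linalg.norm(d);P=np.eye(3)-np.outer(d,d);A.append(P);b.append(P@o)
    return np.linalg.lstsq(np.vstack(A),np.hstack(b),rcond=None)[0]
E
python3 - <<'E'
from h import *
C={}
for n,(x0,y0,x1,y1) in {"scene0":(342,150,380,172),"top0":(145,225,185,285)}.items():
    f,K,T=load(n);g=cv2.cvtColor(f,cv2.COLOR_BGR2GRAY)
    m=np.zeros_like(g);m[y0:y1,x0:x1]=(g[y0:y1,x0:x1]>90)*255
    # drop the narrow arm
    m=cv2.morphologyEx(m,cv2.MORPH_OPEN,np.ones((13,13),np.uint8))
    c=max(cv2.findContours(m,cv2.RETR_EXTERNAL,cv2.CHAIN_APPROX_NONE)[0],key=cv2.contourArea)
    r=cv2.minAreaRect(c);M=cv2.moments(c);p=(M['m10']/M['m00'],M['m01']/M['m00'])
    print(n,r,p,plane(K,T,p,.072));C[n]=(K,T,p)
    print(np.round([plane(K,T,q,.072) for q in cv2.boxPoints(r)],3))
    cv2.imwrite(f"pics/{n}c.png",np.hstack([cv2.resize(f[y0-5:y1+5,x0-5:x1+5],None,fx=8,fy=8,interpolation=0),cv2.cvtColor(cv2.resize(m[y0-5:y1+5,x0-5:x1+5],None,fx=8,fy=8,interpolation=0),cv2.COLOR_GRAY2BGR)]))
print("tri",tri(C.values()))
# pedal arm direction & box front edge (top view)
f,K,T=load("top0");g=cv2.cvtColor(f,cv2.COLOR_BGR2GRAY)
m=np.zeros_like(g);m[150:245,100:205]=(g[150:245,100:205]>150)*255
m=cv2.morphologyEx(m,cv2.MORPH_OPEN,np.ones((25,25),np.uint8))
c=max(cv2.findContours(m,cv2.RETR_EXTERNAL,cv2.CHAIN_APPROX_NONE)[0],key=cv2.contourArea)
r=cv2.minAreaRect(c);print("lid",np.round([plane(K,T,q,.121) for q in cv2.boxPoints(r)],3))
E
```

```text
scene0 ((359.5, 162.5), (17.0, 23.0), 90.0) (359.50518134715026, 162.50518134715026) [0.46513646 0.20665063 0.072     ]
[[0.441 0.176 0.072]
 [0.43  0.234 0.072]
 [0.488 0.236 0.072]
 [0.499 0.18  0.072]]
top0 ((163.5, 266.5), (21.0, 23.0), 90.0) (163.47335538404997, 266.5178243292907) [0.46253081 0.20683072 0.072     ]
[[0.488 0.235 0.072]
 [0.488 0.179 0.072]
 [0.438 0.178 0.072]
 [0.437 0.234 0.072]]
tri [0.46243108 0.20721364 0.06920262]
lid [[0.685 0.338 0.121]
 [0.711 0.153 0.121]
 [0.552 0.128 0.121]
 [0.527 0.311 0.121]]
```

View pics/top0c.png

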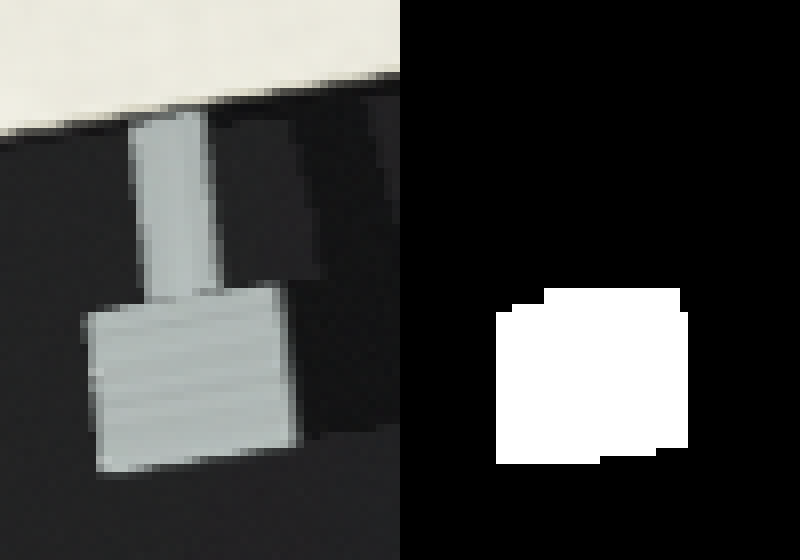

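Triangulated pad centre: (0.462, 0.207, 0.069), against a stated height of 0.072. It sits about 80 mm ahead of the lid's front edge, with the box yawed about 8° and the reach 0.507 m, so it's consistent. Moving above it with the fingers shut.

step_arm --series '[{"dx": -4,"dy": -4,"gripper": 0},{"dx": -8,"dy": -8,"gripper": 0},{"dx": -12,"dy": -12,"gripper": 0},{"dx": -16,"dy": -16,"gripper": 0},{"dx": -19,"dy": -20,"gripper": 0},{"dx": -22,"dy": -23,"gripper": 0},{"dx": -25,"dy": -26,"gripper": 0},{"dx": -28,"dy": -29,"gripper": 0}]'

```text
$.series[0]: bad value
```

step_arm --series '[{"dx": -3,"dy": -3,"dz": 2,"gripper": 0},{"dx": -6,"dy": -6,"dz": 5,"gripper": 0},{"dx": -9,"dy": -9,"dz": 8,"gripper": 0},{"dx": -10.4,"dy": -10.3,"dz": 10,"gripper": 0},{"dx": -10.4,"dy": -10.3,"dz": 11,"gripper": 0},{"dx": -10.4,"dy": -10.3,"dz": 11,"gripper": 0},{"dx": -10.4,"dy": -10.3,"dz": 11,"gripper": 0},{"dx": -10.4,"dy": -10.3,"dz": 11,"gripper": 0}]'

```text
$.series[0]: bad value
```

```bash
python3 - <<'E'
from h import *
from plant import ctrl
s=ctrl.sense();print({k:np.round(s[k],4) for k in('time_s','tcp_pos','tcp_rot','opening','wrist_force')})
m=ctrl.camera_model("scene");f=ctrl.grab_frame("scene")
def pr(p):
    q=m["mtx"]@(m["camera_from_world"]@np.array([*p,1]))[:3];return tuple(int(4*v/q[2]) for v in q[:2])
g=cv2.resize(f,None,fx=4,fy=4)
cv2.circle(g,pr(s['tcp_pos']),4,(0,0,255),-1);cv2.circle(g,pr((.4625,.207,.07)),4,(0,255,0),-1)
cv2.imwrite("pics/a.png",g[240:840,1140:1940])
E
```

```text
{'time_s': np.float64(0.1), 'tcp_pos': array([0.2084, 0.694 , 0.2305]), 'tcp_rot': array([ 1.453e-01,  9.894e-01, -7.000e-04, -1.000e-04]), 'opening': np.float64(0.0856), 'wrist_force': array([ 0.109 ,  0.9301, -0.1804])}
```

View pics/a.png

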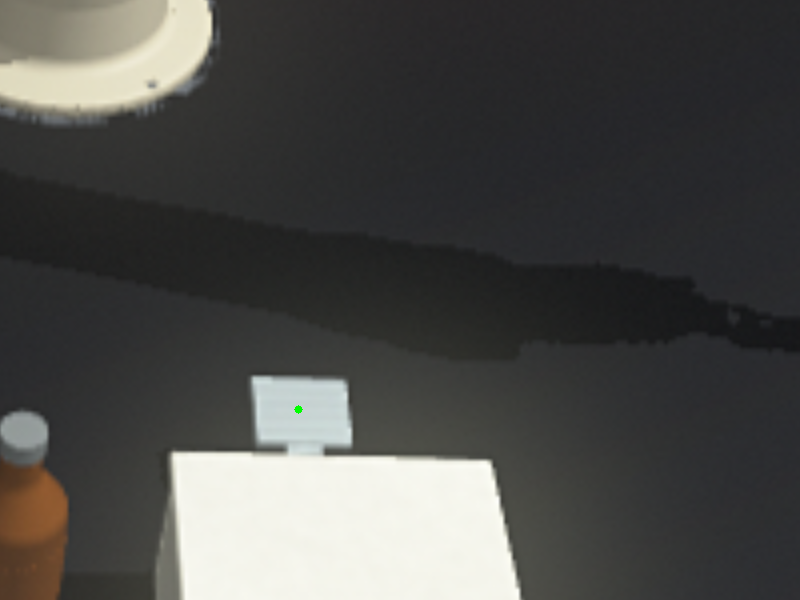

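The target point (green) sits on the middle of the pad. The arm hasn't moved because both calls were refused; perhaps every key has to be given. I'll try one full row.

step_arm --series '[{"dx": -4.0,"dy": -4.0,"dz": 0.0,"ax": 0.0,"ay": 0.0,"az": 0.0,"gripper": 0.0}]'

```text
time_s: 0.25
tcp_pos: [0.2271, 0.6547, 0.2301]
tcp_rot: [0.142, 0.99, 0.001, -0.002]
wrist_force: [1.3, 0.9, -0.1]
opening: 0.0734
gripper_force: 0.0
```

Full rows are accepted, so I'll continue.

step_arm --series '[{"dx": -3.5,"dy": -3.5,"dz": 0,"ax": 0,"ay": 0,"az": 0,"gripper": 0},{"dx": -7,"dy": -7,"dz": 0,"ax": 0,"ay": 0,"az": 0,"gripper": 0},{"dx": -10.5,"dy": -10.5,"dz": 0,"ax": 0,"ay": 0,"az": 0,"gripper": 0},{"dx": -14,"dy": -14,"dz": 0,"ax": 0,"ay": 0,"az": 0,"gripper": 0},{"dx": -17.5,"dy": -17.5,"dz": 0,"ax": 0,"ay": 0,"az": 0,"gripper": 0},{"dx": -21,"dy": -21,"dz": 0,"ax": 0,"ay": 0,"az": 0,"gripper": 0},{"dx": -24,"dy": -24,"dz": 0,"ax": 0,"ay": 0,"az": 0,"gripper": 0},{"dx": -24,"dy": -24,"dz": 0,"ax": 0,"ay": 0,"az": 0,"gripper": 0}]'

```text
time_s: 1.05
tcp_pos: [0.396, 0.3453, 0.2314]
tcp_rot: [0.15, 0.989, -0.001, 0.001]
wrist_force: [0.6, -0.1, -0.0]
opening: 0.0002
gripper_force: 0.0
```

step_arm --series '[{"dx": -3.0,"dy": -3.0,"dz": 0,"ax": 0,"ay": 0,"az": 0,"gripper": 0},{"dx": -6.0,"dy": -6.0,"dz": 2,"ax": 0,"ay": 0,"az": 0,"gripper": 0},{"dx": -9.0,"dy": -9.0,"dz": 5,"ax": 0,"ay": 0,"az": 0,"gripper": 0},{"dx": -10.4,"dy": -11.3,"dz": 8,"ax": 0,"ay": 0,"az": 0,"gripper": 0},{"dx": -10.4,"dy": -11.3,"dz": 11,"ax": 0,"ay": 0,"az": 0,"gripper": 0},{"dx": -10.4,"dy": -11.3,"dz": 13,"ax": 0,"ay": 0,"az": 0,"gripper": 0},{"dx": -10.4,"dy": -11.3,"dz": 13,"ax": 0,"ay": 0,"az": 0,"gripper": 0},{"dx": -10.4,"dy": -11.3,"dz": 13,"ax": 0,"ay": 0,"az": 0,"gripper": 0}]'

```text
time_s: 1.85
tcp_pos: [0.46, 0.2138, 0.1013]
tcp_rot: [0.145, 0.989, -0.0, -0.0]
wrist_force: [-0.0, 0.2, -0.0]
opening: 0.0001
gripper_force: 0.0
```

```bash
python3 - <<'E'
from h import *
from plant import ctrl
s=ctrl.sense();print({k:np.round(s[k],4) for k in('time_s','tcp_pos','tcp_rot','opening','wrist_force')})
V=[]
for n in("scene","top"):
    m=ctrl.camera_model(n);f=ctrl.grab_frame(n)
    def pr(p):
        q=m["mtx"]@(m["camera_from_world"]@np.array([*p,1]))[:3];return q[:2]/q[2]
    c=pr(s['tcp_pos']).astype(int)
    g=cv2.resize(f[c[1]-60:c[1]+60,c[0]-48:c[0]+48],None,fx=4,fy=4)
    for p,col in((s['tcp_pos'],(0,0,255)),((.4625,.207,.07),(0,255,0))):
        cv2.circle(g,tuple(int(v) for v in (pr(p)-c+[48,60])*4),3,col,-1)
    V.append(g)
cv2.imwrite("pics/b.png",np.hstack(V))
E
```

```text
{'time_s': np.float64(1.85), 'tcp_pos': array([0.46  , 0.2138, 0.1013]), 'tcp_rot': array([ 1.451e-01,  9.894e-01, -2.000e-04, -4.000e-04]), 'opening': np.float64(0.0001), 'wrist_force': array([-0.022 ,  0.2242, -0.0263])}
```

View pics/b.png

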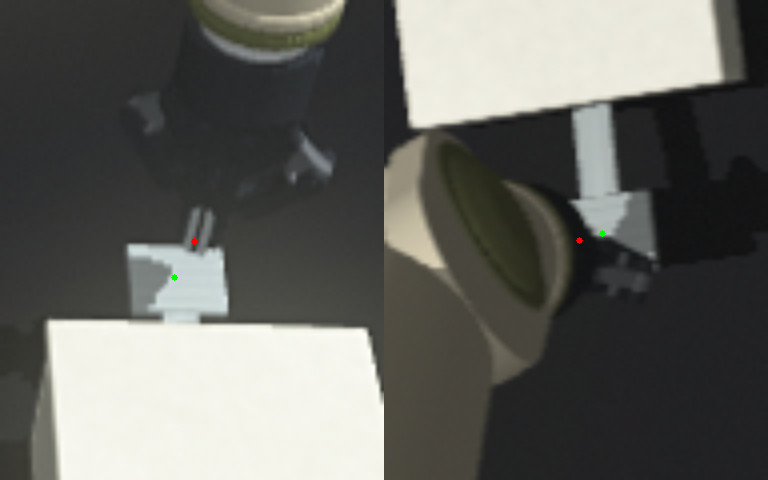

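The fingertips (red, scene crop at (194,241)) hover above the pad, about 7 mm to the left of the green target. I'll correct that and descend to touch.

step_arm --series '[{"dx": -0.4,"dy": -0.6,"dz": 0.5,"ax": 0,"ay": 0,"az": 0,"gripper": 0},{"dx": -0.4,"dy": -0.6,"dz": 1.0,"ax": 0,"ay": 0,"az": 0,"gripper": 0},{"dx": -0.4,"dy": -0.6,"dz": 1.5,"ax": 0,"ay": 0,"az": 0,"gripper": 0},{"dx": -0.4,"dy": -0.6,"dz": 2.0,"ax": 0,"ay": 0,"az": 0,"gripper": 0},{"dx": -0.4,"dy": -0.6,"dz": 2.5,"ax": 0,"ay": 0,"az": 0,"gripper": 0},{"dx": -0.4,"dy": -0.6,"dz": 3.0,"ax": 0,"ay": 0,"az": 0,"gripper": 0},{"dx": -0.4,"dy": -0.6,"dz": 3.5,"ax": 0,"ay": 0,"az": 0,"gripper": 0},{"dx": -0.4,"dy": -0.6,"dz": 4.0,"ax": 0,"ay": 0,"az": 0,"gripper": 0}]'

```text
time_s: 2.75
tcp_pos: [0.4616, 0.2063, 0.0608]
tcp_rot: [0.145, 0.989, -0.0, -0.001]
wrist_force: [-2.2, 0.0, 3.7]
opening: 0.0004
gripper_force: 2.0
```

step_arm --series '[{"dx": 0,"dy": 0,"dz": 0.5,"ax": 0,"ay": 0,"az": 0,"gripper": 0},{"dx": 0,"dy": 0,"dz": 1.0,"ax": 0,"ay": 0,"az": 0,"gripper": 0},{"dx": 0,"dy": 0,"dz": 1.5,"ax": 0,"ay": 0,"az": 0,"gripper": 0},{"dx": 0,"dy": 0,"dz": 2.0,"ax": 0,"ay": 0,"az": 0,"gripper": 0},{"dx": 0,"dy": 0,"dz": 2.4,"ax": 0,"ay": 0,"az": 0,"gripper": 0},{"dx": 0,"dy": 0,"dz": 2.7,"ax": 0,"ay": 0,"az": 0,"gripper": 0},{"dx": 0,"dy": 0,"dz": 2.9,"ax": 0,"ay": 0,"az": 0,"gripper": 0},{"dx": 0,"dy": 0,"dz": 2.9,"ax": 0,"ay": 0,"az": 0,"gripper": 0}]'

```text
time_s: 3.55
tcp_pos: [0.4626, 0.2064, 0.0321]
tcp_rot: [0.145, 0.989, 0.0, 0.0]
wrist_force: [-1.2, -1.6, 2.4]
opening: 0.0001
gripper_force: 1.3
```

```bash
python3 - <<'E'
from h import *
from plant import ctrl
s=ctrl.sense();print({k:np.round(s[k],4) for k in('time_s','tcp_pos','wrist_force','gripper_force')})
f=ctrl.grab_frame("scene")
cv2.imwrite("pics/c.png",cv2.resize(f[60:270,200:470],None,fx=2.5,fy=2.5))
E
```

```text
{'time_s': np.float64(3.55), 'tcp_pos': array([0.4626, 0.2064, 0.0321]), 'wrist_force': array([-1.1784, -1.6389,  2.3799]), 'gripper_force': np.float64(1.3185)}
```

View pics/c.png

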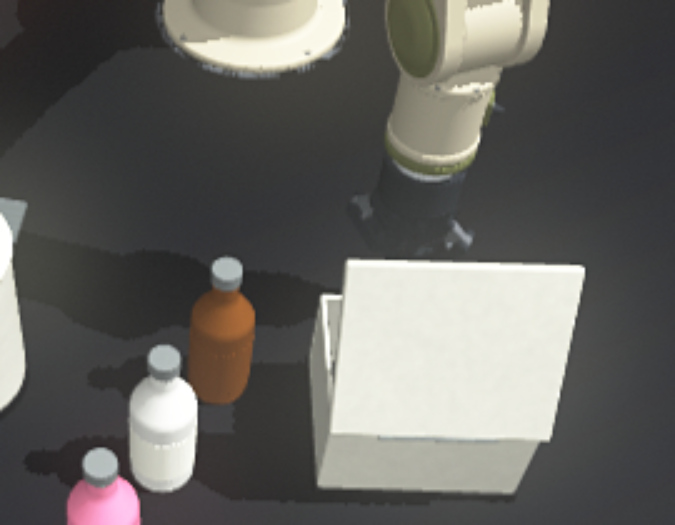

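The lid stands open, with its upper edge from about (345,262) to (583,267) in the crop and the pad sunk about 40 mm. I'll press 3 mm further, towards the stop, and hold for more than a second.

step_arm --series '[{"dx": 0,"dy": 0,"dz": 0.2,"ax": 0,"ay": 0,"az": 0,"gripper": 0},{"dx": 0,"dy": 0,"dz": 0.3,"ax": 0,"ay": 0,"az": 0,"gripper": 0},{"dx": 0,"dy": 0,"dz": 0.3,"ax": 0,"ay": 0,"az": 0,"gripper": 0},{"dx": 0,"dy": 0,"dz": 0.3,"ax": 0,"ay": 0,"az": 0,"gripper": 0},{"dx": 0,"dy": 0,"dz": 0.3,"ax": 0,"ay": 0,"az": 0,"gripper": 0},{"dx": 0,"dy": 0,"dz": 0.3,"ax": 0,"ay": 0,"az": 0,"gripper": 0},{"dx": 0,"dy": 0,"dz": 0.3,"ax": 0,"ay": 0,"az": 0,"gripper": 0},{"dx": 0,"dy": 0,"dz": 0.3,"ax": 0,"ay": 0,"az": 0,"gripper": 0}]'

```text
time_s: 4.4
tcp_pos: [0.4626, 0.2065, 0.0294]
tcp_rot: [0.145, 0.989, 0.0, 0.0]
wrist_force: [0.9, -0.6, 3.0]
opening: 0.0
gripper_force: 1.4
```

step_arm --series '[{"dx": 0,"dy": 0,"dz": 0,"ax": 0,"ay": 0,"az": 0,"gripper": 0},{"dx": 0,"dy": 0,"dz": 0,"ax": 0,"ay": 0,"az": 0,"gripper": 0},{"dx": 0,"dy": 0,"dz": 0,"ax": 0,"ay": 0,"az": 0,"gripper": 0},{"dx": 0,"dy": 0,"dz": 0,"ax": 0,"ay": 0,"az": 0,"gripper": 0},{"dx": 0,"dy": 0,"dz": 0,"ax": 0,"ay": 0,"az": 0,"gripper": 0},{"dx": 0,"dy": 0,"dz": 0,"ax": 0,"ay": 0,"az": 0,"gripper": 0},{"dx": 0,"dy": 0,"dz": 0,"ax": 0,"ay": 0,"az": 0,"gripper": 0},{"dx": 0,"dy": 0,"dz": 0,"ax": 0,"ay": 0,"az": 0,"gripper": 0}]'

```text
time_s: 5.2
tcp_pos: [0.4624, 0.2065, 0.0293]
tcp_rot: [0.145, 0.989, 0.0, 0.0]
wrist_force: [2.8, -1.4, 2.9]
opening: 0.0003
gripper_force: 1.4
```

The lid stayed open for 1.6 s with about 3 N of contact force. Now I'll ease it up at 30 mm/s, about 0.85 rad/s at the lid.

step_arm --series '[{"dx": 0,"dy": 0,"dz": -0.2,"ax": 0,"ay": 0,"az": 0,"gripper": 0},{"dx": 0,"dy": 0,"dz": -0.5,"ax": 0,"ay": 0,"az": 0,"gripper": 0},{"dx": 0,"dy": 0,"dz": -0.8,"ax": 0,"ay": 0,"az": 0,"gripper": 0},{"dx": 0,"dy": 0,"dz": -1.1,"ax": 0,"ay": 0,"az": 0,"gripper": 0},{"dx": 0,"dy": 0,"dz": -1.4,"ax": 0,"ay": 0,"az": 0,"gripper": 0},{"dx": 0,"dy": 0,"dz": -1.7,"ax": 0,"ay": 0,"az": 0,"gripper": 0},{"dx": 0,"dy": 0,"dz": -2.0,"ax": 0,"ay": 0,"az": 0,"gripper": 0},{"dx": 0,"dy": 0,"dz": -2.3,"ax": 0,"ay": 0,"az": 0,"gripper": 0}]'

```text
time_s: 6.0
tcp_pos: [0.4619, 0.2063, 0.0525]
tcp_rot: [0.145, 0.989, -0.0, -0.0]
wrist_force: [-3.1, -0.0, 4.1]
opening: 0.0004
gripper_force: 1.6
```

step_arm --series '[{"dx": 0,"dy": 0,"dz": -0.3,"ax": 0,"ay": 0,"az": 0,"gripper": 0},{"dx": 0,"dy": 0,"dz": -0.6,"ax": 0,"ay": 0,"az": 0,"gripper": 0},{"dx": 0,"dy": 0,"dz": -0.9,"ax": 0,"ay": 0,"az": 0,"gripper": 0},{"dx": 0,"dy": 0,"dz": -1.2,"ax": 0,"ay": 0,"az": 0,"gripper": 0},{"dx": 0,"dy": 0,"dz": -1.5,"ax": 0,"ay": 0,"az": 0,"gripper": 0},{"dx": 0,"dy": 0,"dz": -1.8,"ax": 0,"ay": 0,"az": 0,"gripper": 0},{"dx": 0,"dy": 0,"dz": -2.1,"ax": 0,"ay": 0,"az": 0,"gripper": 0},{"dx": 0,"dy": 0,"dz": -2.4,"ax": 0,"ay": 0,"az": 0,"gripper": 0}]'

```text
time_s: 6.8
tcp_pos: [0.4622, 0.2063, 0.0764]
tcp_rot: [0.145, 0.989, -0.0, -0.0]
wrist_force: [0.2, -0.1, -0.4]
opening: 0.0002
gripper_force: 0.0
```

step_arm --series '[{"dx": 0,"dy": 0,"dz": -1,"ax": 0,"ay": 0,"az": 0,"gripper": 0},{"dx": 0,"dy": 0,"dz": -3,"ax": 0,"ay": 0,"az": 0,"gripper": 0},{"dx": 0,"dy": 0,"dz": -6,"ax": 0,"ay": 0,"az": 0,"gripper": 0},{"dx": 0,"dy": 0,"dz": -8,"ax": 0,"ay": 0,"az": 0,"gripper": 0},{"dx": 0,"dy": 0,"dz": -10,"ax": 0,"ay": 0,"az": 0,"gripper": 0},{"dx": 0,"dy": 0,"dz": -10,"ax": 0,"ay": 0,"az": 0,"gripper": 0},{"dx": 0,"dy": 0,"dz": -10,"ax": 0,"ay": 0,"az": 0,"gripper": 0},{"dx": 0,"dy": 0,"dz": -10,"ax": 0,"ay": 0,"az": 0,"gripper": 0}]'

```text
time_s: 7.6
tcp_pos: [0.4617, 0.2062, 0.1757]
tcp_rot: [0.145, 0.989, -0.0, -0.0]
wrist_force: [0.6, -0.6, 0.1]
opening: -0.0002
gripper_force: 0.0
```

```bash
python3 - <<'E'
from h import *
from plant import ctrl
s=ctrl.sense();print({k:np.round(s[k],4) for k in('time_s','tcp_pos','wrist_force')})
cv2.imwrite("pics/d.png",ctrl.grab_frame("scene"))
E
```

```text
{'time_s': np.float64(7.6), 'tcp_pos': array([0.4617, 0.2062, 0.1757]), 'wrist_force': array([ 0.6482, -0.598 ,  0.0714])}
```

View pics/d.png

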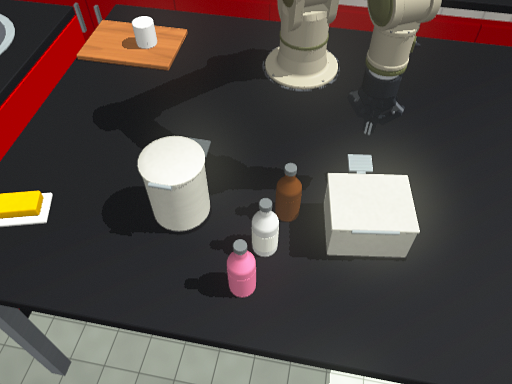

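The picture matches the start: lid shut, pedal back up at (360,163), bottle (265,230) and bin (175,185) unmoved, and the hand clear.

```bash
python3 -c "
from plant import ctrl
print(ctrl.job_done())"
```

```text
the job is handed in; nothing more can be done
None
```

The tablet box's lid was held open for about 1.6 s and eased shut without slamming, the hand is clear, and the bin and bottle look untouched; the job is handed in, with no verdict returned.

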